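# Nest the domed lids in the packing cradle

## Task

Pack the three domed lids for dispatch: lift them off their easels and stack them mouth up (upside down) in the blue ring of the packing cradle, the large white lid first, the green medium one cupped inside it and the small orange one inside that, each level and fully seated on the one below. Set every lid down gently without dropping it, and leave all the other things on the table standing where they are.

Things in the scene. Friction and masses are not known exactly. Their poses are not given: they have to be found in the camera images.
- lid_large: White domed lid, 156 mm across the rim, 54 mm deep, about 160 g. Origin: centre of the crown's flat underside; z points out of the mouth. Crown: drum 80 mm outside, 72 inside, 3 mm floor; a black post, 20 mm thick, stands on the axis, top at z = 20 mm: grip it, fingers inside the drum. At z = 23 mm the drum's wall top is a level shoulder (72 to 86 mm diameter) for the next lid's crown. 
- lid_medium: Green domed lid, 128 mm across the rim, 46 mm deep, about 120 g. Origin: centre of the crown's flat underside; z points out of the mouth. Crown: drum 80 mm outside, 72 inside, 3 mm floor; a black post, 20 mm thick, stands on the axis, top at z = 20 mm: grip it, fingers inside the drum. At z = 23 mm the drum's wall top is a level shoulder (72 to 86 mm diameter) for the next lid's crown. 
- lid_small: Orange domed lid, 100 mm across the rim, 36 mm deep, about 90 g. Origin: centre of the crown's flat underside; z points out of the mouth. Crown: drum 80 mm outside, 72 inside, 3 mm floor; a black post, 20 mm thick, stands on the axis, top at z = 20 mm: grip it, fingers inside the drum. 
- easel_large: Fixed cardboard easel, 125 x 112 mm, 95 mm high; its face slopes 30 degrees and looks up and towards its own -x. Origin: centre of its underside; the middle of the face is 62 mm above it, inside a black ring (85 mm inside at its foot, 8 mm high) in which a lid's crown lies, mouth outward: lift it out along the lid's z. At the start it holds the large lid.
- easel_medium: Fixed cardboard easel, 125 x 112 mm, 95 mm high; its face slopes 30 degrees and looks up and towards its own -x. Origin: centre of its underside; the middle of the face is 62 mm above it, inside a black ring (85 mm inside at its foot, 8 mm high) in which a lid's crown lies, mouth outward: lift it out along the lid's z. At the start it holds the medium lid.
- easel_small: Fixed cardboard easel, 125 x 112 mm, 95 mm high; its face slopes 30 degrees and looks up and towards its own -x. Origin: centre of its underside; the middle of the face is 62 mm above it, inside a black ring (85 mm inside at its foot, 8 mm high) in which a lid's crown lies, mouth outward: lift it out along the lid's z. At the start it holds the small lid.
- cradle: Fixed packing cradle: a cardboard base 150 x 150 x 10 mm with a blue ring standing on it. Origin: centre of its underside.
- cradle_seat (a point): Centre of the base's top inside the blue ring (ring: 11 mm high, flaring from 88 mm inside at the foot to 96 mm at the top, 106 mm outside): the crown of the large lid rests here.
- tape_roll: Bystander: yellow roll of tape lying flat, 76 mm diameter, 45 mm high; origin under its centre.
- spray_can: Bystander: red can, 56 mm diameter, 150 mm high; origin under its centre.
- jar: Bystander: amber jar, 60 mm diameter, 85 mm high; origin under its centre.
- carton: Bystander: small cardboard carton, 70 x 70 mm, 130 mm high; origin under its centre.
- bottle: Bystander: blue bottle, 64 mm diameter, 170 mm high; origin under its centre.
- mug: Bystander: white mug, 76 mm diameter, 90 mm high, with a handle; origin under its centre.
- screwdriver: Bystander: screwdriver lying on the table near the robot; origin under its middle.
There are look-alikes about, which are no part of the job. Of the things like the lid_medium, leave any that is yellow; of the rest the smaller one is meant.

How it is judged:
By the outcome, as a careful person would: the job done as asked, in the order asked, and still so for the second after the job is handed in, with the robot touching nothing.
It also fails if it takes over 72 s, if anything falls off the work surface, if the arm or the gripper's body presses on something with over 40 N, if the wrist force passes 120 N, or if a joint passes its speed limit or range.

## Robot

A 6-joint arm with a two-finger parallel gripper is mounted at the origin on the work surface. World frame = base frame: x ahead of the robot, y to its left, z up, the work surface at z = 0. Lengths are in m, angles in rad, forces in N, time in s.
With the tool pointing down it reaches from about 0.325 to 0.85 m from the base axis. Payload 4.4 kg.
Tool frame: the origin (TCP) lies on the centre line of the jaws, within the pads' length; the fingertips stand 8 mm ahead of it and the grasp point (between the pads) lies 11 mm behind it; z points along the fingers, y is the line along which they close (so a half turn about z gives the same grasp; the last joint's range is limited). The gripper opens to 94 mm and grips with 3 to 60 N. Pads are 16 mm wide; open, the fingers measure 119 mm over their backs; the gripper's body (75 mm by 177 mm) begins 78 mm behind the grasp point.
Start: joints at [-1.486, 0.207, 1.542, -0, 1.393, -0.15], TCP at [0.134, -0.559, 0.213] pointing down, gripper open.
Joint ranges: [-2.73, 2.73], [-0.86, 2.22], [0.23, 2.46], [-1.11, 4.25], [0.08, 2.63], [-2.82, 2.82]. Speed limits (rad/s): [2.79, 2.79, 3.14, 3.14, 3.14, 3.14].

## Interface

Orientations are given as a unit quaternion [x, y, z, w].
In Python, from station import status, optics, robot gives the robot as it stands. The module is installed in compiled form; this text tells all that it offers.
- The arm moves only by the tool drive_tool, never from a script. Its argument "moves" is a list that holds one entry, the list of rows, each a list of 7 numbers: the gripper command: -1 is fully open, 1 is shut, values between are in proportion, then the shift along the tool's x, y, z in cm, then the turn, a rotation vector about the tool's x, y, z in degrees. A call has 1 to 12 rows; each row shifts and turns the commanded pose from where the row before left it, along the tool's axes as they then stand; what a row does not reach is not made up. A row lasts 1/8 s, in which the tool goes at most 62.5 mm and 10.7 degrees, less where a joint would pass 70% of its speed; a pose out of reach is approached as far as the arm can. A call is refused whole if a number of a shift passes 6.25 or a number of a turn 10.7, either way. A call with a gripper value outside its range is refused whole. The fingers move at their own pace and stop on an object; "squeeze" is the grip in N (left out, the last holds). Time passes only in rows, so rows that do not move let the fingers close. It gives the time, the measured TCP pose, the force, the opening and the grip force at its end, in the units of the state.
- status.get_state(): the state, without advancing time (a new reading comes with each control period).
- optics.grab_frame(name): name is "scene" or "top" or "wrist"; returns the picture (480x640x3 uint8, blue, green, red); there is no depth.
- optics.camera_params(name): a dict with "camera_matrix" (3x3 intrinsics, pixels), "extrinsics" (4x4, takes a point from world to camera coordinates); the wrist camera has in their place "hand_eye" (4x4, takes a point from camera to tool coordinates, whose origin is the TCP and whose axes are the flange's). Camera axes: x right, y up, looking along -z (the intrinsics and any distortion apply to the point x, -y, -z); pixel columns grow to the right and rows downward; lengths in m; the calibration is good to about 2 mm. A picture is of the moment at which its call begins: read the wrist's pose just before it. camera_params takes no time and is no camera call.
- robot.close_job(): hands the job in; it is judged then, once.
Trained networks look in the newest picture that a camera, given by its name, has taken for a name from the list of things; names that differ only in an ending like _2 or _b are one class to them, and where a whole thing is asked for, a point or a joint stands for the part that bears it (a point fixed in the world has none). Each returns a list of dicts, best first, with "score" (0 to 1); they miss things now and then, are a little off and sometimes report something else, mostly with a low value. They report only what shows in the picture. A call takes as long as a camera call. They do not tell look-alikes from the thing itself.
- optics.masks_of(camera, target): "mask" (480x640 bool, what is visible of it) and "pixel" ([column, row] in pixels, amid what is visible of it).
The state is a dict: "time_s": time; "joints": joint angles; "qd": joint speeds; "joint_efforts": joint torques, N m; "position": TCP position; "ee_rot": TCP orientation; "force": force on the tool from outside, world axes, zero at the start; "wrist_torque": the same for the moment, N m; "opening": opening from 0.0 (shut) to 1.0 (fully open); "finger_force": force on a finger pad.
Only numpy, scipy, OpenCV 4.12 (cv2) and the standard library are available. Lean on these libraries where they do the work, as an engineer would, in place of code of your own. Each camera call takes 0.05 s, during which the arm holds its last target. There are 200 camera calls.

## Working session

There is one attempt and no reset: what is moved stays moved. The work goes in short steps, Python scripts to look and compute and a tool call to move; the robot and the scene stay as the last step left them, time stands still between calls to the robot, and variables do not carry over. Pictures are saved under pics/ and viewed, at most 10 in all, crops included, and the job is handed in when it is done.

Besides the shell and the picture viewer there is one more tool, called after "Request:" as a command line: name --argument value ..., lists and objects as JSON in quotes. drive_tool: Moves the arm, as the interface text tells. Its arguments: {"type":"object","properties":{"moves":{"type":"array","items":{"type":"array","items":{"type":"array","items":{"type":"number"}}}},"squeeze":{"type":"number"}},"required":["moves"]}

```bash
mkdir -p pics; ls; python3 - <<'E'
from station import status, optics, robot
import cv2,numpy as np
print(status.get_state())
for c in ("scene","top"):
    im=optics.grab_frame(c); cv2.imwrite(f"pics/{c}0.png",im)
    p=optics.camera_params(c); print(c,{k:np.round(np.array(v),4).tolist() for k,v in p.items()})
    for t in ("lid_large","lid_medium","lid_small","cradle","easel_medium"):
        print(t,[(round(d["score"],2),np.round(d["pixel"]).tolist(),int(d["mask"].sum())) for d in optics.masks_of(c,t)])
print({k:np.round(np.array(v),4).tolist() for k,v in optics.camera_params("wrist").items()})
E
```

```text
pics
{'time_s': 0.0, 'joints': array([-1.48645652e+00,  2.07418056e-01,  1.54294557e+00, -1.16684999e-05,
        1.39346217e+00, -1.50511167e-01]), 'qd': array([-0.0013979 , -0.00021467,  0.00180871,  0.00109887, -0.00062934,
       -0.00125488]), 'joint_efforts': array([ 6.62887123e-04, -3.70880628e+01, -2.81419802e+01,  6.99572149e-02,
        3.63451545e-02, -1.83827524e-04]), 'position': array([ 0.133714  , -0.55843572,  0.21229586]), 'ee_rot': array([ 9.93112805e-01,  1.17156770e-01,  3.11972385e-05, -1.11614762e-03]), 'force': array([ 0.25983371, -0.2564449 ,  0.04571762]), 'wrist_torque': array([-0.00642373,  0.0293371 ,  0.00732084]), 'finger_force': 0.0, 'opening': 0.9997947810764976}
scene {'camera_matrix': [[501.4193, 0.0, 327.7903], [0.0, 501.4193, 241.863], [0.0, 0.0, 1.0]], 'extrinsics': [[-0.5408, 0.841, -0.015, 0.2284], [-0.6259, -0.3905, 0.6751, 0.3185], [0.5619, 0.3745, 0.7376, -1.719], [0.0, 0.0, 0.0, 1.0]]}
lid_large [(0.83, [220.0, 165.0], 831)]
lid_medium [(0.91, [329.0, 262.0], 1255), (0.84, [447.0, 207.0], 1934), (0.64, [437.0, 351.0], 2165)]
lid_small [(0.75
[... 346 characters left out ...]
, [-0.1131, -0.0233, 0.9933, -1.372], [0.0, 0.0, 0.0, 1.0]]}
lid_large [(0.86, [483.0, 267.0], 2398)]
lid_medium [(0.87, [179.0, 197.0], 1629), (0.74, [293.0, 214.0], 1659), (0.64, [237.0, 356.0], 2980), (0.31, [392.0, 211.0], 1061), (0.31, [213.0, 268.0], 2706)]
lid_small [(0.81, [392.0, 212.0], 1066), (0.6, [455.0, 251.0], 729), (0.24, [397.0, 281.0], 438)]
cradle [(0.89, [212.0, 271.0], 2769)]
easel_medium [(0.8, [300.0, 196.0], 245), (0.15, [454.0, 254.0], 724)]
{'camera_matrix': [[392.3314, 0.0, 320.3167], [0.0, 392.3314, 242.8612], [0.0, 0.0, 1.0]], 'hand_eye': [[0.0011, 0.9605, 0.2784, 0.0804], [1.0, -0.001, -0.0005, -0.0001], [-0.0002, 0.2784, -0.9605, -0.172], [0.0, 0.0, 0.0, 1.0]]}
```

View pics/top0.png

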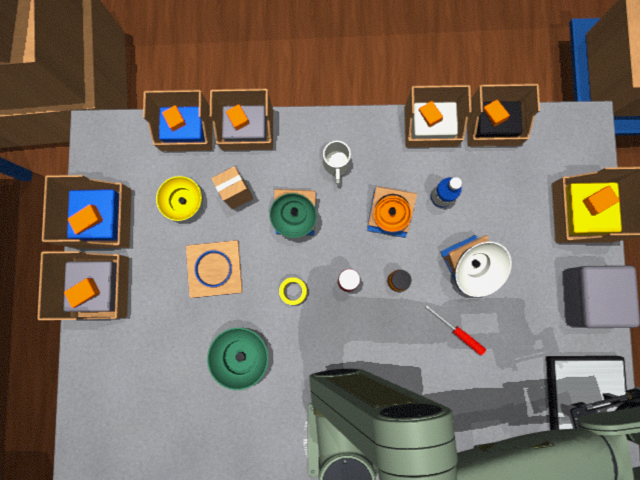

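View pics/scene0.png

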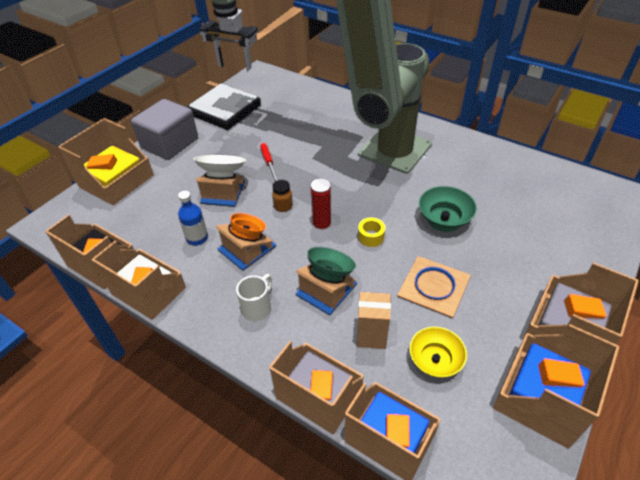

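The medium-like lids in the top view are:
- Yellow lid at (179,199), excluded by colour.
- Large green lid on the table at (239,357).
- Smaller green lid on the easel at (295,215). This is the one meant, being the smaller of the non-yellow ones.

The white lid is at (483,267), the orange one at (392,212) and the cradle at (213,268).

```bash
cat > h.py <<'E'
from station import status, optics, robot
import cv2, numpy as np
from scipy.optimize import minimize
from scipy.spatial.transform import Rotation as R
D={'large':(.156,.054),'medium':(.128,.046),'small':(.100,.036)}
def cam(c):
    p=optics.camera_params(c); return np.array(p['camera_matrix']),p
def ext(c,st=None):
    K,p=cam(c)
    if c!='wrist': return K,np.array(p['extrinsics'])
    T=np.eye(4); T[:3,:3]=R.from_quat(st['ee_rot']).as_matrix(); T[:3,3]=st['position']
    return K,np.linalg.inv(T@np.array(p['hand_eye']))
def proj(KE,P):
    K,E=KE; q=np.atleast_2d(P)@E[:3,:3].T+E[:3,3]
    return np.c_[K[0,0]*q[:,0]/-q[:,2]+K[0,2], K[1,1]*-q[:,1]/-q[:,2]+K[1,2]]
def ray(KE,px,z):
    K,E=KE; d=np.array([(px[0]-K[0,2])/K[0,0],-(px[1]-K[1,2])/K[1,1],-1])
    o=-E[:3,:3].T@E[:3,3]; d=E[:3,:3].T@d; return o+d*(z-o[2])/d[2]
def lidR(az,tilt=np.pi/6):
    return R.from_euler('ZY',[az,tilt]).as_matrix()  # z leans toward azimuth az
def circ(r,z,n=60):
    a=np.linspace(0,2*np.pi,n,endpoint=False); return np.c_[r*np.cos(a),r*np.sin(a),0*a+z]
def sil(KE,x,y,z,az,size,tilt=np.pi/6,S=4):
    d,h=D[size]; P=np.r_[circ(d/2,h),circ(.04,0)]@lidR(az,tilt).T+[x,y,z]
    m=np.zeros((480*S,640*S),np.uint8); H=cv2.convexHull((proj(KE,P)*S+S/2).astype(np.float32))
    cv2.fillConvexPoly(m,np.round(H).astype(np.int32),1); return cv2.resize(m.astype(np.float32),(640,480),interpolation=cv2.INTER_AREA)
def fit(obs,size,x0,z=.062,tilt=np.pi/6,scene_tilt=True):
    def f(v):
        e=0
        for KE,m in obs:
            s=sil(KE,v[0]/100,v[1]/100,z,v[2],size,tilt); e+=np.abs(s-m).sum()/m.sum()
        return e
    best=None
    for az in ([np.pi,2.4,-2.4] if tilt else [0]):
        r=minimize(f,[x0[0]*100,x0[1]*100,az],method='Nelder-Mead',options=dict(initial_simplex=np.array([[0,0,0],[2,0,0],[0,2,0],[0,0,.4]])+[x0[0]*100,x0[1]*100,az],xatol=.01,fatol=1e-4))
        if best is None or r.fun<best.fun: best=r
    return best
def mask(c,t,near):
    ds=[d for d in optics.masks_of(c,t) if np.hypot(*(np.array(d['pixel'])-near))<30]
    return ds[0]['mask'].astype(np.float32) if ds else None
E
python3 - <<'E'
from h import *
im={c:optics.grab_frame(c) for c in('top','scene')}
px={'large':((483,267),(220,165)),'medium':((295,215),(330,263)),'small':((392,212),(246,225))}
for s,(a,b) in px.items():
    obs=[]
    for c,n in(('top',a),('scene',b)):
        m=mask(c,'lid_'+s,n)
        if m is None: print('miss',s,c); continue
        obs.append((ext(c),m)); 
    x0=ray(ext('top'),a,.1); r=fit(obs,s,x0)
    print(s,x0.round(3),'xy',(r.x[:2]/100).round(4),'az',np.degrees(r.x[2]).round(1),'err',round(r.fun,3))
    # black post top: predicted pixel in each
    P=lidR(r.x[2])@[0,0,.02]+[r.x[0]/100,r.x[1]/100,.062]
    for KE,m in obs: print('  post px',proj(KE,P).round(1), [round(np.abs(sil(KE,r.x[0]/100,r.x[1]/100,.062,r.x[2],s)-m).sum()/m.sum(),3)])
# ring (blue) of cradle in top
hsv=cv2.cvtColor(im['top'],cv2.COLOR_BGR2HSV)
b=cv2.inRange(hsv,(100,100,40),(130,255,255)); b[:240]=0;b[300:]=0;b[:,:185]=0;b[:,245:]=0
c,_=cv2.findContours(b,0,2); e=cv2.fitEllipse(max(c,key=len)); print('ring',e, ray(ext('top'),e[0],.0155))
for t,z in(('bottle',.085),('mug',.05),('spray_can',.075),('carton',.065),('jar',.04),('tape_roll',.02)):
    print(t,[(round(d['score'],2),ray(ext('top'),d['pixel'],z)[:2].round(3).tolist()) for d in optics.masks_of('top',t)[:2]])
crop=im['top'][160:400,140:340]; cv2.imwrite('pics/crop.png',cv2.resize(crop,(500,600),interpolation=cv2.INTER_CUBIC))
E
```

```text
large [ 0.459 -0.371  0.1  ] xy [ 0.4757 -0.3569] az 204.8 err 0.234
  post px [[476.9 264.9]] [np.float32(0.037)]
  post px [[220.3 169.6]] [np.float32(0.196)]
medium [0.604 0.124 0.1  ] xy [0.6257 0.1291] az -179.6 err 0.15
  post px [[293.5 212.2]] [np.float32(0.045)]
  post px [[328.9 267.1]] [np.float32(0.104)]
small [ 0.609 -0.136  0.1  ] xy [ 0.6233 -0.1415] az 169.7 err 0.217
  post px [[392.4 211.7]] [np.float32(0.089)]
  post px [[246.4 226.2]] [np.float32(0.128)]
ring ((212.6202392578125, 268.2896423339844), (35.13187789916992, 35.668819427490234), 29.304481506347656) [0.46920504 0.36358814 0.0155    ]
bottle [(0.73, [0.661, -0.282])]
mug [(0.64, [0.769, 0.002])]
spray_can [(0.75, [0.432, -0.017])]
carton [(0.8, [0.691, 0.303])]
jar [(0.93, [0.43, -0.157]), (0.39, [0.618, -0.145])]
tape_roll [(0.6, [0.409, 0.152])]
```

View pics/crop.png

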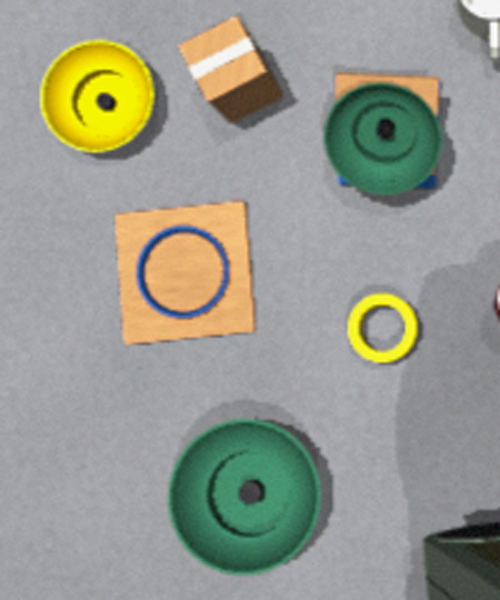

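The crop confirms it: the small green lid sits on the easel (with its blue foot), and the yellow and big green ones lie on the table. Next I plan the approach to the large lid.

```bash
cat >> h.py <<'E'
def toolR(az,yaw,tilt=np.pi/6):
    z=-lidR(az,tilt)[:,2]; y=np.array([np.cos(yaw),np.sin(yaw),0]); y-=z*(y@z); y/=np.linalg.norm(y)
    return np.c_[np.cross(y,z),y,z]
def plan(pos,Rt,st=None):
    st=st or status.get_state(); Rc=R.from_quat(st['ee_rot']).as_matrix(); d=np.array(pos)-st['position']
    w=np.degrees(R.from_matrix(Rc.T@Rt).as_rotvec())
    print('pos',np.round(st['position'],4),'t',round(st['time_s'],2),'j',np.round(st['joints'],2),'F',np.round(st['force'],1),'open',round(st['opening'],3))
    print('shift cm (current axes)',np.round(Rc.T@d*100,2),'| (target axes)',np.round(Rt.T@d*100,2),'| turn deg',np.round(w,2),'norm',round(np.linalg.norm(w),1))
E
python3 - <<'E'
from h import *
az=np.radians(204.8); O=np.array([.4757,-.3569,.062]); n=lidR(az)[:,2]
plan(O+.12*n,toolR(az,az+np.pi/2))
E
```

```text
pos [ 0.1338 -0.5592  0.2134] t 1.3 j [-1.49  0.21  1.54 -0.    1.39 -0.15] F [-0.1  0.2 -0.3] open 0.999
shift cm (current axes) [ 32.08 -10.54   4.75] | (target axes) [26.66 -4.02 20.88] | turn deg [  2.97  29.9  -11.09] norm 32.0
```

Request:
drive_tool --moves '[[[0.28,5.35,-1.76,0.4,0,0,0],[0.28,5.35,-1.76,0.4,0,0,0],[0.28,5.35,-1.76,0.4,0,0,0],[0.28,5.35,-1.76,0.85,0,0,0],[0.28,5.35,-1.76,0.85,0,0,0],[0.28,5.35,-1.76,0.85,0,0,0],[0.28,0,0,0,0.74,7.5,-2.8],[0.28,0,0,0,0.74,7.5,-2.8],[0.28,0,0,0,0.74,7.5,-2.8],[0.28,0,0,0,0.74,7.5,-2.8],[0.28,0,0,1,0,0,0],[0.28,0,0,0,0,0,0]]]' --squeeze 25

```text
time_s: 2.8
position: [0.426, -0.3789, 0.1664]
ee_rot: [0.943, 0.208, 0.253, -0.056]
force: [0.6, -0.6, -0.1]
opening: 0.358
finger_force: 0.0
```

```bash
python3 - <<'E'
from h import *
az=np.radians(204.8); O=np.array([.4757,-.3569,.062]); n=lidR(az)[:,2]
st=status.get_state(); im=optics.grab_frame('wrist'); cv2.imwrite('pics/w1.png',im); KE=ext('wrist',st)
plan(O+.12*n,toolR(az,az+np.pi/2),st)
L=lidR(az)
print('pred post top',proj(KE,O+.02*n),'rim c',proj(KE,O+.054*n))
m=[d for d in optics.masks_of('wrist','lid_large')]
print([(d['score'],d['pixel'],d['mask'].sum()) for d in m])
E
```

```text
pos [ 0.426  -0.3789  0.1664] t 2.8 j [-1.19  0.2   1.75  0.55  1.27 -0.24] F [ 0.6 -0.6 -0.1] open 0.358
shift cm (current axes) [-0.52  0.09 -0.24] | (target axes) [-0.52  0.09 -0.24] | turn deg [-0.12 -0.02  0.06] norm 0.1
pred post top [[322.14302705 253.30734305]] rim c [[322.25432478 269.47211601]]
[(0.94, [324.0, 246.9], np.int64(39018))]
```

View pics/w1.png

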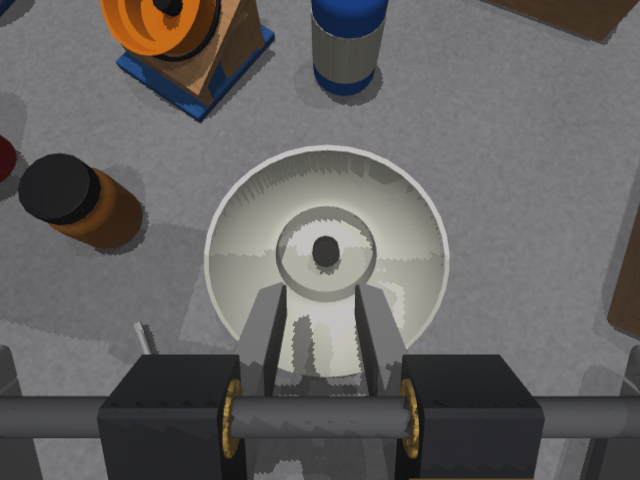

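The wrist view shows the white lid with its post at about (326,250), within a few px of the prediction. I refine the pose from the rim contour and the post.

```bash
cat >> h.py <<'E'
from scipy.optimize import least_squares
def refine(size,O,az,tag,rowmax=265):
    st=status.get_state(); im=optics.grab_frame('wrist'); cv2.imwrite(f'pics/{tag}.png',im); KE=ext('wrist',st)
    d,h=D[size]; L=lambda v:lidR(v[3])
    p0=proj(KE,O+lidR(az)[:,2]*.02)[0]
    ds=[q for q in optics.masks_of('wrist','lid_'+size) if np.hypot(*(q['pixel']-p0))<60]
    m=ds[0]['mask'].astype(np.uint8); c=max(cv2.findContours(m,0,2)[0],key=len)[:,0].astype(float)
    c=c[(c[:,1]<rowmax)&(c[:,1]>2)&(c[:,0]>2)&(c[:,0]<637)]
    g=cv2.cvtColor(im,cv2.COLOR_BGR2HSV)[:,:,2]; yy,xx=np.mgrid[:480,:640]
    hs=cv2.cvtColor(im,cv2.COLOR_BGR2HSV); k=((hs[:,:,2]<80)&((hs[:,:,1]<90)|(hs[:,:,2]<35))&(np.hypot(xx-p0[0],yy-p0[1])<30)).astype(np.uint8)
    n,lab,stt,cen=cv2.connectedComponentsWithStats(k); i=1+np.argmax(stt[1:,4]); pc=cen[i]; print('post px',pc.round(1),'pred',p0.round(1),'box',stt[i], 'contour',len(c))
    def res(v):
        q=proj(KE,circ(d/2,h,360)@L(v).T+v[:3]); dd=np.min(np.hypot(*(c[:,None]-q[None]).transpose(2,0,1)),axis=1)
        pp=proj(KE,np.array([[0,0,.02],[0,0,.012]])@L(v).T+v[:3]).mean(0)
        return np.r_[dd/np.sqrt(len(c))*3,(pp-pc)*1.0,(v[2]-.062)*500,(v[3]-az)*6]
    r=least_squares(res,[*O,az],x_scale=[.01,.01,.01,.1],diff_step=1e-4,loss='soft_l1')
    print('O',r.x[:3].round(4),'az',np.degrees(r.x[3]).round(1),'rms',res(r.x)[:len(c)].std().round(3),'cost',round(r.cost,2)); return r.x[:3],r.x[3],st
E
python3 - <<'E'
from h import *
O,az,st=refine('large',np.array([.4757,-.3569,.062]),np.radians(204.8),'w2')
n=lidR(az)[:,2]; T=toolR(az,az+np.pi/2)
plan(O+.013*n,T,st)
E
```

```text
post px [324.5 252.5] pred [321.1 254.4] box [312 237  26  31 649] contour 179
O [ 0.4762 -0.3587  0.0608] az 206.6 rms 0.07 cost 3.36
pos [ 0.4268 -0.3792  0.1675] t 2.9 j [-1.19  0.2   1.75  0.55  1.27 -0.24] F [-0.5 -0.4  0.4] open 0.362
shift cm (current axes) [-0.71  0.23 10.62] | (target axes) [-0.71  0.37 10.61] | turn deg [ 0.85 -0.04 -1.34] norm 1.6
```

Request:
drive_tool --moves '[[[0.28,-0.7,0.27,0,0.8,0,-1.3],[0.28,0,0,2.5,0,0,0],[0.28,0,0,2.5,0,0,0],[0.28,0,0,2.5,0,0,0],[0.28,0,0,1.5,0,0,0],[0.28,0,0,0.9,0,0,0],[0.28,0,0,0.5,0,0,0],[0.28,0,0,0,0,0,0],[0.28,0,0,0,0,0,0]]]'

```text
time_s: 4.12
position: [0.4684, -0.3621, 0.0745]
ee_rot: [0.94, 0.221, 0.253, -0.059]
force: [-0.5, -0.3, -0.1]
opening: 0.358
finger_force: 0.0
```

```bash
python3 - <<'E'
from h import *
az=np.radians(206.6);O=np.array([.4762,-.3587,.0608]);n=lidR(az)[:,2]
cv2.imwrite('pics/w3.png',optics.grab_frame('wrist'))
plan(O+.013*n,toolR(az,az+np.pi/2))
E
```

```text
pos [ 0.4684 -0.3622  0.0745] t 4.17 j [-1.1   0.36  1.77  0.6   1.09 -0.3 ] F [-0.4  1.5 -0.2] open 0.357
shift cm (current axes) [0.06 0.04 0.31] | (target axes) [0.06 0.04 0.31] | turn deg [ 0.16 -0.1  -0.12] norm 0.2
```

View pics/w3.png

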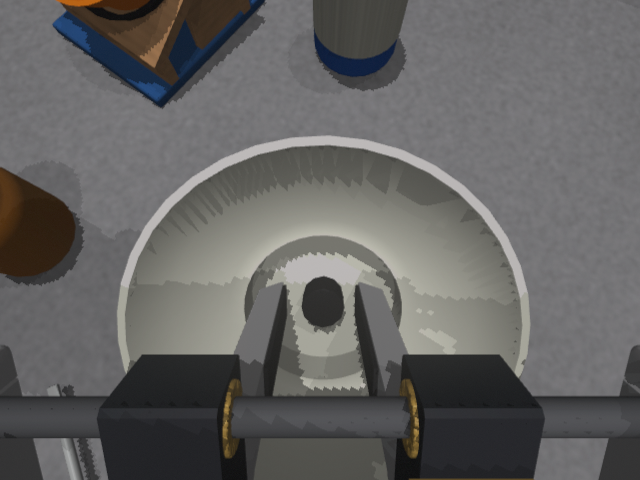

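The post sits centred between the fingers. I go down the last bit and close.

Request:
drive_tool --moves '[[[0.28,0,0,0.15,0,0,0],[0.28,0,0,0.12,0,0,0],[1,0,0,0,0,0,0],[1,0,0,0,0,0,0],[1,0,0,0,0,0,0],[1,0,0,0,0,0,0]]]' --squeeze 30

```text
time_s: 4.92
position: [0.4695, -0.3611, 0.0714]
ee_rot: [0.94, 0.221, 0.253, -0.059]
force: [-1.1, -0.4, 0.4]
opening: 0.199
finger_force: 30.0
```

Request:
drive_tool --moves '[[[1,0,0,-0.5,0,0,0],[1,0,0,-1,0,0,0],[1,0,0,-2.5,0,0,0],[1,0,0,-3.5,0,0,0],[1,0,0,-3.5,0,0,0],[1,0,0,-3.5,0,0,0],[1,0,0,-2.5,0,-5,0],[1,0,0,-2.5,0,-5,0],[1,0,0,-1,0,-5,0],[1,0,0,0,0,-5,0],[1,0,0,0,0,-5,0],[1,0,0,0,0,-5,0]]]'

```text
time_s: 6.42
position: [0.3803, -0.4051, 0.2515]
ee_rot: [0.974, 0.228, -0.0, 0.001]
force: [-1.4, 0.2, -1.1]
opening: 0.205
finger_force: 30.0
```

```bash
python3 - <<'E'
from h import *
plan([.4692,.3636,.26],toolR(0,np.radians(-63.4+0),0))
KE=ext('scene');im=optics.grab_frame('scene');cv2.imwrite('pics/s2.png',im)
E
```

```text
pos [ 0.3803 -0.4051  0.2515] t 6.42 j [-0.97  0.14  1.54 -0.    1.46  0.14] F [-1.4  0.2 -1.1] open 0.205
shift cm (current axes) [ 42.12 -64.91  -0.94] | (target axes) [ 42.37 -64.75  -0.85] | turn deg [ 0.05  0.04 -0.22] norm 0.2
```

View pics/s2.png

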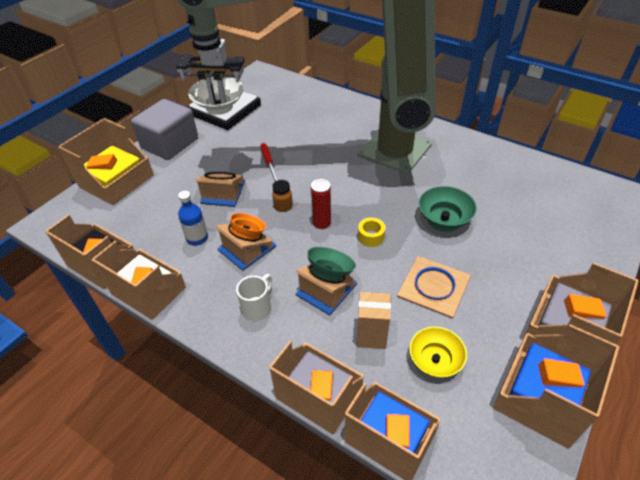

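Request:
drive_tool --moves '[[[1,1.0,-1.6,0,0,0,0],[1,2.5,-3.9,-0.1,0,0,0],[1,3.5,-5.4,-0.1,0,0,0],[1,3.6,-5.5,-0.1,0,0,0],[1,3.6,-5.5,-0.1,0,0,0],[1,3.6,-5.5,-0.1,0,0,0],[1,3.6,-5.5,-0.1,0,0,0],[1,3.6,-5.5,-0.1,0,0,0],[1,3.6,-5.5,-0.1,0,0,0],[1,3.6,-5.5,-0.1,0,0,0],[1,3.6,-5.5,0,0,0,0],[1,3.0,-4.7,0,0,0,0]]]'

```text
time_s: 7.98
position: [0.4582, 0.2756, 0.26]
ee_rot: [0.974, 0.229, 0.001, -0.001]
force: [0.9, 0.4, -0.9]
opening: 0.205
finger_force: 30.0
```

```bash
python3 - <<'E'
from h import *
plan([.4692,.3636,.26],toolR(0,np.radians(-63.4),0))
im=cv2.imread('pics/s2.png'); b=cv2.inRange(cv2.cvtColor(im,cv2.COLOR_BGR2HSV),(100,100,40),(130,255,255))
m=np.zeros_like(b); m[255:312,395:475]=255; b&=m
c,_=cv2.findContours(b,0,2); e=cv2.fitEllipse(max(c,key=len)); print(e,'scene ring centre',ray(ext('scene'),e[0],.0155))
b2=cv2.inRange(cv2.cvtColor(cv2.imread('pics/top0.png'),cv2.COLOR_BGR2HSV),(100,100,40),(130,255,255));m[:]=0;m[240:300,185:245]=255
pts=cv2.findNonZero(b2&m)[:,0].astype(float); print('top mid-bbox',ray(ext('top'),(pts.min(0)+pts.max(0))/2,.0155))
E
```

```text
pos [0.4582 0.2756 0.26  ] t 7.97 j [0.38 0.09 1.58 0.   1.47 1.49] F [ 0.9  0.4 -0.9] open 0.205
shift cm (current axes) [ 4.9  -7.39  0.02] | (target axes) [ 4.92 -7.38 -0.  ] | turn deg [-0.08 -0.1  -0.18] norm 0.2
((434.4483947753906, 283.1960144042969), (29.607250213623047, 38.61076354980469), 104.3935317993164) scene ring centre [0.47156205 0.36244485 0.0155    ]
top mid-bbox [0.46861171 0.36392133 0.0155    ]
```

Request:
drive_tool --moves '[[[1,2.5,-3.64,0,0,0,0],[1,2.47,-3.64,0,0,0,0],[1,0,0,2,0,0,0],[1,0,0,4,0,0,0],[1,0,0,4,0,0,0],[1,0,0,4,0,0,0],[1,0,0,3,0,0,0],[1,0,0,2,0,0,0],[1,0,0,1.5,0,0,0],[1,0,0,1.5,0,0,0],[1,0,0,0,0,0,0],[1,0,0,0,0,0,0]]]'

```text
time_s: 9.48
position: [0.4725, 0.3616, 0.0406]
ee_rot: [0.974, 0.229, 0.002, -0.0]
force: [-0.7, 0.4, -1.1]
opening: 0.198
finger_force: 30.0
```

```bash
python3 - <<'E'
from h import *
plan([.470,.363,.0225],toolR(0,np.radians(-63.4),0))
# check lid in top & scene views
O=np.array([.470,.363,status.get_state()['position'][2]-.0125]); obs=[]
for c in('top','scene'):
    im=optics.grab_frame(c); KE=ext(c); p=proj(KE,O+[0,0,.05])[0]
    m=mask(c,'lid_large',p); print(c,p.round(),None if m is None else m.sum())
    x0,y0=(p-[60,60]).astype(int); cv2.imwrite(f'pics/{c}3.png',cv2.resize(im[y0:y0+120,x0:x0+120],(480,480)))
im=[cv2.imread(f'pics/{c}3.png') for c in('top','scene')]; cv2.imwrite('pics/c3.png',cv2.resize(np.hstack(im),(800,400)))
E
```

```text
pos [0.4725 0.3616 0.0406] t 9.47 j [ 0.51  0.44  1.63 -0.    1.07  1.62] F [-0.7  0.4 -1.1] open 0.198
shift cm (current axes) [-0.17 -0.24  1.81] | (target axes) [-0.16 -0.24  1.81] | turn deg [-0.   -0.18 -0.17] norm 0.2
top [207. 266.] 572.0
scene [438. 268.] 1389.0
```

View pics/c3.png

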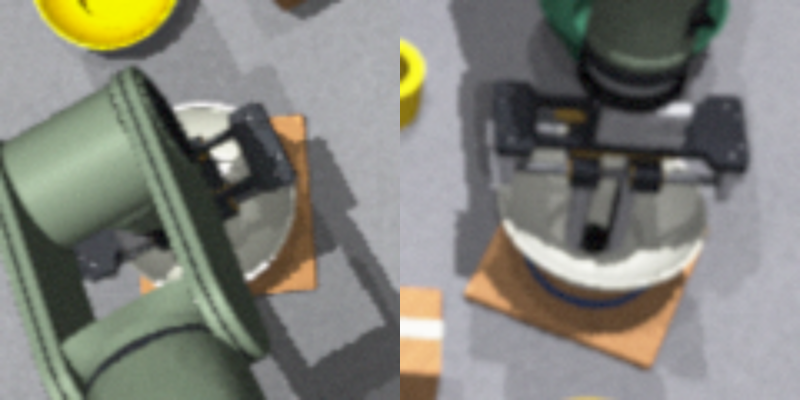

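The white lid hangs about 18 mm above the ring and is centred within a few mm. I correct that and lower it slowly.

Request:
drive_tool --moves '[[[1,-0.15,-0.2,0.2,0,0,0],[1,0,0,0.5,0,0,0],[1,0,0,0.4,0,0,0],[1,0,0,0.3,0,0,0],[1,0,0,0.15,0,0,0],[1,0,0,0.1,0,0,0],[1,0,0,0,0,0,0],[1,0,0,0,0,0,0]]]'

```text
time_s: 10.68
position: [0.4698, 0.3623, 0.0235]
ee_rot: [0.974, 0.229, 0.001, -0.0]
force: [0.7, -0.3, -0.5]
opening: 0.206
finger_force: 30.0
```

Request:
drive_tool --moves '[[[1,0,0,0.08,0,0,0],[1,0,0,0.07,0,0,0],[1,0,0,0,0,0,0]]]'

```text
time_s: 11.05
position: [0.4699, 0.3624, 0.0222]
ee_rot: [0.974, 0.229, 0.001, -0.0]
force: [-0.1, -0.5, 1.3]
opening: 0.207
finger_force: 30.0
```

Request:
drive_tool --moves '[[[1,0,0,0.06,0,0,0],[1,0,0,0,0,0,0]]]'

```text
time_s: 11.3
position: [0.47, 0.3624, 0.022]
ee_rot: [0.974, 0.229, 0.001, -0.0]
force: [-1.6, -1.4, 5.7]
opening: 0.205
finger_force: 30.0
```

```bash
python3 -c "
from h import *
plan([.47,.363,.0225],toolR(0,np.radians(-63.4),0))
print(status.get_state()['joint_efforts'].round(2))"
```

```text
pos [0.47   0.3624 0.022 ] t 11.3 j [ 0.51  0.46  1.64 -0.    1.04  1.62] F [-1.6 -1.4  5.7] open 0.205
shift cm (current axes) [ 0.03 -0.06 -0.05] | (target axes) [ 0.03 -0.06 -0.05] | turn deg [ 0.01 -0.12 -0.16] norm 0.2
[ 3.600e-01 -3.963e+01 -2.221e+01  1.200e-01 -7.700e-01  3.000e-02]
```

Request:
drive_tool --moves '[[[0.28,0,0,0,0,0,0],[0.28,0,0,0,0,0,0],[0.28,0,0,0,0,0,0],[0.28,0,0,-0.5,0,0,0],[0.28,0,0,-2,0,0,0],[0.28,0,0,-5,0,0,0],[0.28,0,0,-6,0,0,0],[0.28,0,0,-6,0,0,0],[0.28,0,0,-3,0,0,0],[0.28,0,0,0,0,0,0]]]'

```text
time_s: 12.55
position: [0.4712, 0.3633, 0.2512]
ee_rot: [0.973, 0.229, 0.005, -0.001]
force: [-0.1, -0.0, -1.1]
opening: 0.359
finger_force: 0.0
```

```bash
python3 - <<'E'
from h import *
st=status.get_state(); az=np.radians(180); O=np.array([.6257,.1291,.062]); n=lidR(az)[:,2]
plan(O+.115*n,toolR(az,az+np.pi/2),st)
im=optics.grab_frame('wrist');cv2.imwrite('pics/w4.png',im);KE=ext('wrist',st)
print('pred rim centre',proj(KE,[.47,.3624,.064]),'post',proj(KE,[.47,.3624,.03]))
for d in optics.masks_of('wrist','lid_large')[:2]:
    c=max(cv2.findContours(d['mask'].astype(np.uint8),0,2)[0],key=len); print(d['score'],cv2.fitEllipse(c))
E
```

```text
pos [0.4712 0.3633 0.2512] t 12.55 j [ 0.51  0.21  1.45 -0.    1.46  1.62] F [-0.1 -0.  -1.1] open 0.359
shift cm (current axes) [-1.84 25.29  8.93] | (target axes) [ 3.92 23.42 12.61] | turn deg [-7.07 28.86 25.77] norm 39.3
pred rim centre [[320.77355999 222.1964041 ]] post [[320.73883453 214.96701819]]
0.69 ((320.8937072753906, 216.6813201904297), (160.29026794433594, 165.50247192382812), 86.98627471923828)
```

View pics/w4.png

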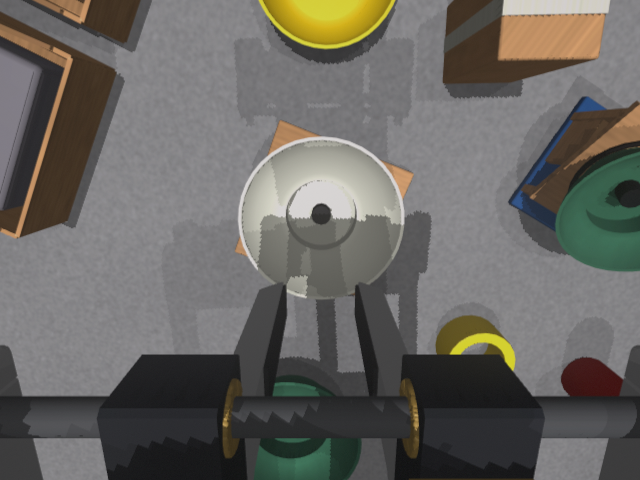

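The white lid sits level and centred in the ring. Next is the medium lid.

Request:
drive_tool --moves '[[[0.28,-0.37,5.06,0,0,0,0],[0.28,-0.37,5.06,0,0,0,0],[0.28,-0.37,5.06,0,0,0,0],[0.28,-0.37,5.06,0,0,0,0],[0.28,-0.37,5.06,0,0,0,0],[0.28,0,0,0,-1.41,5.77,5.15],[0.28,0,0,0,-1.41,5.77,5.15],[0.28,0,0,0,-1.41,5.77,5.15],[0.28,0,0,0,-1.41,5.77,5.15],[0.28,-2.2,0,3.9,-1.41,5.77,5.15],[0.28,-2.2,0,3.9,0,0,0],[0.28,0,0,0,0,0,0]]]'

```text
time_s: 14.15
position: [0.555, 0.1252, 0.149]
ee_rot: [0.969, 0.001, 0.248, 0.003]
force: [-1.1, 0.0, 0.5]
opening: 0.361
finger_force: 0.0
```

```bash
python3 - <<'E'
from h import *
O,az,st=refine('medium',np.array([.6257,.1291,.062]),np.radians(180),'w5')
n=lidR(az)[:,2]; plan(O+.013*n,toolR(az,az+np.pi/2),st)
E
```

```text
post px [317.3 219.9] pred [313.9 221.7] box [303 204  29  33 732] contour 162
O [0.6255 0.1277 0.0613] az 181.7 rms 0.084 cost 4.06
pos [0.555  0.1252 0.149 ] t 14.15 j [ 0.1  -0.02  2.02 -0.09  0.64  1.73] F [-1.1  0.   0.5] open 0.361
shift cm (current axes) [ 1.95 -0.27  9.77] | (target axes) [ 1.73 -0.04  9.82] | turn deg [ 1.1   1.33 -1.28] norm 2.2
```

Request:
drive_tool --moves '[[[0.28,0,0,0,1.1,1.3,-1.3],[0.28,1.73,-0.04,0,0,0,0],[0.28,0,0,2.5,0,0,0],[0.28,0,0,2.5,0,0,0],[0.28,0,0,2,0,0,0],[0.28,0,0,1.2,0,0,0],[0.28,0,0,0.8,0,0,0],[0.28,0,0,0.5,0,0,0],[0.28,0,0,0,0,0,0],[0.28,0,0,0,0,0,0]]]'

```text
time_s: 15.5
position: [0.6247, 0.1282, 0.0847]
ee_rot: [0.964, 0.014, 0.266, -0.004]
force: [0.6, -0.1, -0.4]
opening: 0.361
finger_force: 0.0
```

```bash
python3 - <<'E'
from h import *
az=np.radians(181.7);O=np.array([.6255,.1277,.0613]);n=lidR(az)[:,2]
st=status.get_state(); plan(O+.013*n,toolR(az,az+np.pi/2),st); im=optics.grab_frame('wrist'); cv2.imwrite('pics/w6.png',im)
KE=ext('wrist',st); p=proj(KE,O+.02*n)[0]; g=im.max(2); yy,xx=np.mgrid[:480,:640]
k=((g<50)&(np.hypot(xx-p[0],yy-p[1])<28)).astype(np.uint8); n_,l,s,c=cv2.connectedComponentsWithStats(k);i=1+np.argmax(s[1:,4]);print('post pred',p,'seen',c[i],s[i])
E
```

```text
pos [0.6247 0.1282 0.0847] t 15.5 j [ 0.08  0.22  1.94 -0.06  0.44  1.67] F [ 0.6 -0.1 -0.4] open 0.361
shift cm (current axes) [-1.12  0.05  0.75] | (target axes) [-1.11  0.05  0.76] | turn deg [-0.05 -0.87 -0.03] norm 0.9
post pred [321.05259748 325.17760662] seen [322.57059206 320.38191282] [ 302  298   41   47 1537]
```

View pics/w6.png

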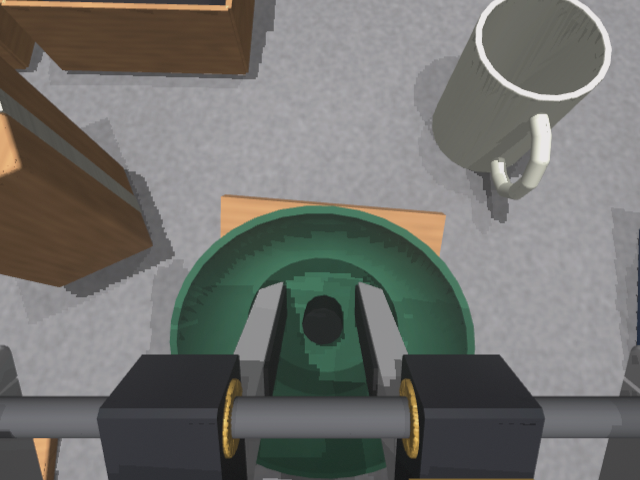

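The tool sits 11 mm too far along its x (the arm was still settling when I measured). I correct that before closing.

Request:
drive_tool --moves '[[[0.28,-1.03,0.05,0,0,-0.8,0],[0.28,0,0,0,0,0,0],[0.28,0,0,0.3,0,0,0],[0.28,0,0,0.25,0,0,0],[0.28,0,0,0,0,0,0],[0.28,0,0,0,0,0,0]]]'

```text
time_s: 16.3
position: [0.6186, 0.1274, 0.0741]
ee_rot: [0.966, 0.014, 0.259, -0.004]
force: [-0.0, 0.0, 0.4]
opening: 0.361
finger_force: 0.0
```

```bash
python3 - <<'E'
from h import *
az=np.radians(181.7);O=np.array([.6255,.1277,.0613]);n=lidR(az)[:,2]
plan(O+.0127*n,toolR(az,az+np.pi/2))
E
```

```text
pos [0.6186 0.1274 0.0741] t 16.3 j [ 0.08  0.23  1.95 -0.06  0.44  1.66] F [-0.   0.   0.4] open 0.361
shift cm (current axes) [-0.04 -0.01  0.18] | (target axes) [-0.04 -0.01  0.18] | turn deg [-0.05 -0.03 -0.03] norm 0.1
```

Aligned. Last 1.8 mm, close, lift, and turn upright.

Request:
drive_tool --moves '[[[0.28,0,0,0.18,0,0,0],[0.28,0,0,0,0,0,0],[1,0,0,0,0,0,0],[1,0,0,0,0,0,0],[1,0,0,0,0,0,0],[1,0,0,0,0,0,0]]]'

```text
time_s: 17.05
position: [0.6193, 0.1275, 0.0727]
ee_rot: [0.966, 0.014, 0.259, -0.004]
force: [-1.5, -1.0, 1.3]
opening: 0.201
finger_force: 29.9
```

```bash
python3 - <<'E'
from h import *
az=np.radians(181.7);O=np.array([.6255,.1277,.0613]);n=lidR(az)[:,2]
plan(O+.0127*n,toolR(az,az+np.pi/2))
E
```

```text
pos [0.6193 0.1275 0.0727] t 17.05 j [ 0.08  0.23  1.95 -0.06  0.44  1.66] F [-1.5 -1.   1.3] open 0.201
shift cm (current axes) [-0.03 -0.01  0.02] | (target axes) [-0.03 -0.01  0.02] | turn deg [-0.04 -0.02 -0.02] norm 0.1
```

Request:
drive_tool --moves '[[[1,0,0,-0.5,0,0,0],[1,0,0,-1,0,0,0],[1,0,0,-2.5,0,0,0],[1,0,0,-3.5,0,0,0],[1,0,0,-4,0,0,0],[1,0,0,-4,0,0,0],[1,0,0,-2.5,0,-5,0],[1,0,0,-2.5,0,-5,0],[1,0,0,0,0,-5,0],[1,0,0,0,0,-5,0],[1,0,0,0,0,-5,0],[1,0,0,0,0,-5,0]]]'

```text
time_s: 18.55
position: [0.5187, 0.1244, 0.2519]
ee_rot: [1.0, 0.015, -0.0, -0.001]
force: [-0.0, 0.1, -1.6]
opening: 0.202
finger_force: 29.8
```

```bash
python3 - <<'E'
from h import *
plan([.470,.3624,.24],toolR(0,np.radians(-88.3),0))
E
```

```text
pos [0.5187 0.1244 0.2519] t 18.55 j [0.07 0.09 1.59 0.   1.46 1.61] F [-0.   0.1 -1.6] open 0.202
shift cm (current axes) [ -4.16 -23.93   1.22] | (target axes) [ -4.16 -23.93   1.19] | turn deg [-0.07  0.05  0.01] norm 0.1
```

Request:
drive_tool --moves '[[[1,-0.4,-2.4,0,0,0,0],[1,-0.8,-4.8,0,0,0,0],[1,-0.9,-5.0,0,0,0,0],[1,-0.9,-5.0,0,0,0,0],[1,-0.8,-4.6,0,0,0,0],[1,-0.36,-2.1,2,0,0,0],[1,0,0,4,0,0,0],[1,0,0,5,0,0,0],[1,0,0,4,0,0,0],[1,0,0,2.5,0,0,0],[1,0,0,0.5,0,0,0],[1,0,0,0,0,0,0]]]'

```text
time_s: 20.05
position: [0.4704, 0.3617, 0.0713]
ee_rot: [1.0, 0.015, 0.0, -0.0]
force: [-0.1, 0.1, -0.4]
opening: 0.205
finger_force: 29.8
```

```bash
python3 - <<'E'
from h import *
plan([.470,.3624,.045],toolR(0,np.radians(-88.3),0))
E
```

```text
pos [0.4704 0.3617 0.0713] t 20.05 j [0.51 0.39 1.62 0.   1.13 2.05] F [-0.1  0.1 -0.4] open 0.205
shift cm (current axes) [-0.04 -0.07  2.63] | (target axes) [-0.04 -0.07  2.63] | turn deg [-0.04 -0.02 -0.03] norm 0.1
```

Request:
drive_tool --moves '[[[1,-0.04,-0.06,0.5,0,0,0],[1,0,0,0.7,0,0,0],[1,0,0,0.6,0,0,0],[1,0,0,0.4,0,0,0],[1,0,0,0.2,0,0,0],[1,0,0,0.1,0,0,0],[1,0,0,0.06,0,0,0],[1,0,0,0,0,0,0],[1,0,0,0,0,0,0]]]'

```text
time_s: 21.18
position: [0.47, 0.3629, 0.0463]
ee_rot: [1.0, 0.015, 0.0, -0.001]
force: [-2.9, -1.9, 5.4]
opening: 0.202
finger_force: 29.8
```

Request:
drive_tool --moves '[[[1,0,0,0.05,0,0,0],[1,0,0,0.05,0,0,0],[1,0,0,0,0,0,0]]]'

```text
time_s: 21.55
position: [0.4703, 0.3628, 0.0457]
ee_rot: [1.0, 0.015, 0.001, -0.001]
force: [-3.2, -3.4, 7.6]
opening: 0.206
finger_force: 29.9
```

Request:
drive_tool --moves '[[[1,-0.06,0.06,0,0,0,0],[1,0,0,0,0,0,0]]]'

```text
time_s: 21.8
position: [0.4702, 0.3626, 0.0457]
ee_rot: [1.0, 0.015, 0.001, -0.001]
force: [-1.5, -2.0, 5.8]
opening: 0.205
finger_force: 29.9
```

Request:
drive_tool --moves '[[[1,-0.06,0.08,0,0,0,0],[1,0,0,0.05,0,0,0],[1,0,0,0,0,0,0]]]'

```text
time_s: 22.18
position: [0.4701, 0.3624, 0.0456]
ee_rot: [1.0, 0.015, 0.002, -0.002]
force: [-0.6, 0.2, 6.0]
opening: 0.202
finger_force: 29.9
```

Request:
drive_tool --moves '[[[0.28,0,0,0,0,0,0],[0.28,0,0,0,0,0,0],[0.28,0,0,0,0,0,0],[0.28,0,0,-0.5,0,0,0],[0.28,0,0,-2,0,0,0],[0.28,0,0,-5,0,0,0],[0.28,0,0,-6,0,0,0],[0.28,0,0,-5,0,0,0],[0.28,0,0,-2,0,0,0],[0.28,0,0,0,0,0,0],[0.28,0,0,0,0,0,0]]]'

```text
time_s: 23.55
position: [0.4678, 0.3605, 0.2481]
ee_rot: [1.0, 0.015, -0.001, 0.0]
force: [-0.8, -0.3, -0.3]
opening: 0.358
finger_force: 0.0
```

```bash
cat > chk.py <<'E'
from h import *
def level(size,z0,tag,hue,c0=(.470,.3624)):
    st=status.get_state(); im=optics.grab_frame('wrist'); cv2.imwrite(f'pics/{tag}.png',im); KE=ext('wrist',st); d,h=D[size]
    hs=cv2.cvtColor(im,cv2.COLOR_BGR2HSV); k=cv2.inRange(hs,(hue[0],80,20),(hue[1],255,255))
    p0=proj(KE,[*c0,z0+h])[0]; yy,xx=np.mgrid[:480,:640]; rad=np.abs(proj(KE,[c0[0],c0[1]+d/2,z0+h])[0]-p0).max()
    k[(np.hypot(xx-p0[0],yy-p0[1])>rad*1.25)|(yy>283)]=0
    k=cv2.morphologyEx(k,cv2.MORPH_CLOSE,np.ones((5,5)));c=cv2.convexHull(max(cv2.findContours(k,0,1)[0],key=len))[:,0].astype(float); 
    c=max(cv2.findContours(k,0,1)[0],key=len)[:,0].astype(float); c=c[(c[:,1]<278)&(np.hypot(*(c-p0).T)>rad*.8)]
    def res(v):
        Rm=R.from_rotvec([v[3],v[4],0]).as_matrix(); q=proj(KE,circ(d/2,h,720)@Rm.T+[v[0],v[1],v[2]])
        return np.min(np.hypot(*(c[:,None]-q[None]).transpose(2,0,1)),axis=1)
    r=least_squares(res,[*c0,z0,0,0],x_scale=[.01,.01,.01,.05,.05],diff_step=1e-4,loss='soft_l1')
    print(size,'n',len(c),'centre',r.x[:3].round(4),'expect z',z0,'tilt deg',np.degrees(r.x[3:]).round(2),'rms',np.sqrt((r.fun**2).mean()).round(2)); return st
E
python3 - <<'E'
from chk import *
st=level('medium',.033,'w7',(60,95))
az=np.radians(169.7); O=np.array([.6233,-.1415,.062]); n=lidR(az)[:,2]
plan(O+.115*n,toolR(az,az+np.pi/2),st)
E
```

```text
medium n 319 centre [0.4754 0.37   0.0223] expect z 0.033 tilt deg [ 9.38 -8.26] rms 2.28
pos [0.4678 0.3605 0.2481] t 23.55 j [0.51 0.22 1.46 0.   1.47 2.05] F [-0.8 -0.3 -0.3] open 0.358
shift cm (current axes) [ 8.45 49.44  8.65] | (target axes) [11.72 46.61 16.76] | turn deg [-3.12 29.97 11.72] norm 32.3
```

View pics/w7.png

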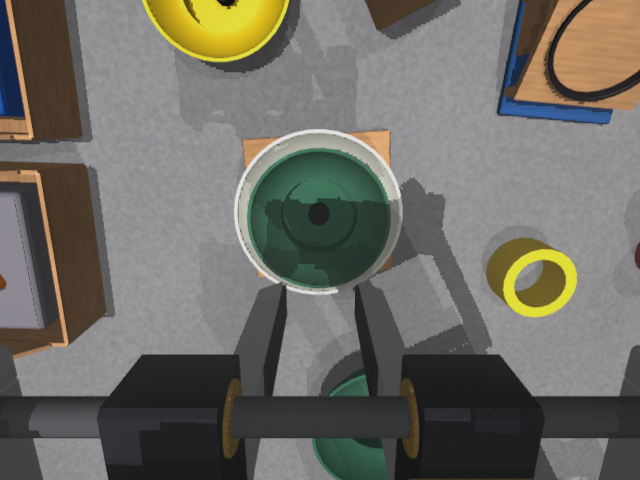

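The green lid sits cupped in the white one: green rim columns 247–391, white rim columns 235–402. Its row offset looks slightly large, so I check the level numerically from the same picture.

```bash
cat > chk2.py <<'E'
from h import *
def rims(im,st,specs,c0=(.470,.3624),rowmax=283,off=None):
    KE=ext('wrist',st); hs=cv2.cvtColor(im,cv2.COLOR_BGR2HSV).astype(int)
    for size,z,test in specs:
        d,h=D[size]; C=np.array([*c0,z+h]); ok=test(hs); P=[];A=[]
        for a in np.radians(np.arange(0,360,2)):
            u=np.array([np.cos(a),np.sin(a),0])
            rr=np.arange(.6*d/2,1.22*d/2,.0003); q=proj(KE,C+rr[:,None]*u); qi=np.round(q).astype(int)
            if (qi[:,1].max()>rowmax) or qi.min()<0: continue
            v=ok[qi[:,1],qi[:,0]]; w=np.where(v)[0]
            if len(w): P.append(q[w[-1]]);A.append(a)
        P=np.array(P)
        def res(v,tilt=True):
            Rm=R.from_rotvec([v[3],v[4],0]).as_matrix() if tilt else np.eye(3)
            q=proj(KE,circ(d/2,h,720)@Rm.T+v[:3]); return np.min(np.hypot(*(P[:,None]-q[None]).transpose(2,0,1)),axis=1)
        for t in(True,False):
            r=least_squares(lambda v:res(np.r_[v,0,0][:5],t),[*c0,z]+([0,0] if t else []),x_scale=[.01,.01,.01]+([.05,.05] if t else []),diff_step=1e-4,loss='soft_l1',f_scale=.7)
            print(size,'n',len(P),'crown',r.x[:3].round(4),'rim c',(r.x[:3]+[0,0,h]+(np.cross([*r.x[3:],0],[0,0,h]) if t else 0)).round(4),'expect z',z,'tilt',np.degrees(r.x[3:]).round(1),'rms',np.sqrt((res(np.r_[r.x,0,0][:5],t)**2).mean()).round(2))
white=lambda h:(h[:,:,1]<60)&(h[:,:,2]>150)
green=lambda h:(h[:,:,0]>60)&(h[:,:,0]<95)&(h[:,:,1]>90)
orange=lambda h:(h[:,:,0]<20)&(h[:,:,1]>170)
E
python3 - <<'E'
from chk2 import *
im=cv2.imread('pics/w7.png'); st=status.get_state()
rims(im,st,[('large',.010,white),('medium',.033,green)])
for t in('lid_large','lid_medium'):
  for d in optics.masks_of('wrist',t)[:2]:
    m=d['mask'];y,x=np.where(m);print(t,round(d['score'],2),x.min(),x.max(),y.min(),y.max(),m.sum())
E
```

```text
large n 114 crown [0.5073 0.3754 0.0524] rim c [0.479  0.364  0.1064] expect z 0.01 tilt [ 12.1 -30. ] rms 6.34
large n 114 crown [0.4704 0.3644 0.0235] rim c [0.4704 0.3644 0.0775] expect z 0.01 tilt [] rms 9.31
medium n 106 crown [0.4713 0.3663 0.0248] rim c [0.4679 0.3618 0.0708] expect z 0.033 tilt [ 5.7 -4.2] rms 4.39
medium n 106 crown [0.4676 0.3619 0.0271] rim c [0.4676 0.3619 0.0731] expect z 0.033 tilt [] rms 5.14
lid_large 0.96 233 403 128 294 6564
lid_medium 0.82 246 391 147 288 16113
lid_medium 0.61 143 288 0 61 6621
```

```bash
cat > chk3.py <<'E'
from h import *
def rims(st,specs,c0=(.470,.3624),rowmax=283):
    KE=ext('wrist',st)
    for size,z in specs:
        d,h=D[size]; p=proj(KE,[*c0,z+h])[0]
        ms=[q['mask'] for q in optics.masks_of('wrist','lid_'+size)]
        def ctr(m): y,x=np.where(m); return np.hypot((x.min()+x.max())/2-p[0],(y.min()+y.max())/2-p[1])
        m=min(ms,key=ctr).astype(np.uint8); c=cv2.convexHull(np.vstack(cv2.findContours(m,0,1)[0]))
        f=np.zeros_like(m); cv2.fillConvexPoly(f,c,1); c=cv2.findContours(f,0,1)[0][0][:,0].astype(float); c=c[c[:,1]<rowmax]
        c+= 0.4*(c-p)/np.linalg.norm(c-p,axis=1)[:,None]
        def res(v):
            Rm=R.from_rotvec([v[3],v[4],0]).as_matrix()
            q=proj(KE,circ(d/2,h,720)@Rm.T+v[:3]); return np.min(np.hypot(*(c[:,None]-q[None]).transpose(2,0,1)),axis=1)
        for fz,t in((0,1),(0,0),(1,1)):
            F=lambda v:np.r_[v[0],v[1],z if fz else v[2],(v[3:] if t else [0,0])]
            r=least_squares(lambda v:np.r_[res(F(v)),(v[2]-z)*fz],[*c0,z,0,0],x_scale=[.01,.01,.01,.05,.05],diff_step=1e-4,loss='soft_l1',f_scale=.7)
            v=F(r.x);Rm=R.from_rotvec([v[3],v[4],0]).as_matrix()
            print(size,len(c),'crown',v[:3].round(4),'rim c',(v[:3]+Rm[:,2]*h).round(4),'exp z',z,'tilt',np.degrees(v[3:]).round(1),'rms',np.sqrt((res(v)**2).mean()).round(2))
E
python3 - <<'E'
from chk3 import *
rims(status.get_state(),[('large',.010),('medium',.033)])
E
```

```text
large 388 crown [0.472  0.3612 0.0138] rim c [0.4705 0.3627 0.0678] exp z 0.01 tilt [-1.5 -1.5] rms 0.49
large 388 crown [0.4706 0.3623 0.0132] rim c [0.4706 0.3623 0.0672] exp z 0.01 tilt [0. 0.] rms 0.55
large 388 crown [0.4681 0.3615 0.01  ] rim c [0.4707 0.3626 0.0639] exp z 0.01 tilt [-1.2  2.8] rms 0.79
medium 350 crown [0.4694 0.3614 0.0353] rim c [0.4697 0.3619 0.0813] exp z 0.033 tilt [-0.7  0.4] rms 0.49
medium 350 crown [0.4698 0.3617 0.0356] rim c [0.4698 0.3617 0.0816] exp z 0.033 tilt [0. 0.] rms 0.49
medium 350 crown [0.4673 0.3614 0.033 ] rim c [0.4697 0.3619 0.0789] exp z 0.033 tilt [-0.6  3. ] rms 0.6
```

Both lids are level, 22–23 mm apart in height and centred within 1 mm. Now the small lid.

Request:
drive_tool --moves '[[[0.28,0.9,5.5,0,0,0,0],[0.28,0.9,5.5,0,0,0,0],[0.28,0.95,5.5,0,0,0,0],[0.28,0.95,5.5,0,0,0,0],[0.28,0.95,5.5,0,0,0,0],[0.28,0.95,5.5,0,0,0,0],[0.28,0.95,5.5,0,0,0,0],[0.28,0.95,5.5,0,0,0,0],[0.28,0.95,5.4,0,0,0,0],[0.28,0,0,0,-0.8,7.5,2.9],[0.28,0,0,0,-0.8,7.5,2.9],[0.28,0,0,0,-0.8,7.5,2.9]]]'

```text
time_s: 25.3
position: [0.5677, -0.1307, 0.2484]
ee_rot: [0.978, -0.062, 0.197, 0.018]
force: [-0.2, 0.4, 0.5]
opening: 0.361
finger_force: 0.0
```

Request:
drive_tool --moves '[[[0.28,0,0,0,-0.8,7.5,2.9],[0.28,-1.4,0,2.5,0,0,0],[0.28,-1.4,0,2.5,0,0,0],[0.28,-1.4,0,2.5,0,0,0],[0.28,0,0,0,0,0,0],[0.28,0,0,0,0,0,0],[0.28,0,0,0,0,0,0]]]'

```text
time_s: 26.18
position: [0.5702, -0.1309, 0.1648]
ee_rot: [0.961, -0.086, 0.26, 0.024]
force: [0.5, 0.2, -0.4]
opening: 0.362
finger_force: 0.0
```

```bash
python3 - <<'E'
from h import *
O,az,st=refine('small',np.array([.6233,-.1415,.062]),np.radians(169.7),'w8')
n=lidR(az)[:,2]; plan(O+.013*n,toolR(az,az+np.pi/2),st)
E
```

```text
post px [322.3 242.3] pred [321.1 253.7] box [322 242   2   2   3] contour 108
O [ 0.623  -0.1423  0.0606] az 172.0 rms 0.066 cost 11.1
pos [ 0.5702 -0.1309  0.1648] t 26.18 j [-0.45 -0.03  2.01  0.22  0.66  1.15] F [ 0.5  0.2 -0.4] open 0.362
shift cm (current axes) [-0.59  0.2  10.42] | (target axes) [-0.54  0.39 10.42] | turn deg [ 1.17 -0.31 -1.89] norm 2.2
```

```bash
python3 - <<'E'
from h import *
im=cv2.imread('pics/w8.png'); print(im[225:275:6,320],)
E
sed -i "s/k=((hs\[:,:,2\]<80)&((hs\[:,:,1\]<90)|(hs\[:,:,2\]<35))/k=((hs[:,:,2]<60)/" h.py
python3 - <<'E'
from h import *
O,az,st=refine('small',np.array([.6233,-.1415,.062]),np.radians(169.7),'w9')
n=lidR(az)[:,2]; plan(O+.013*n,toolR(az,az+np.pi/2),st)
E
```

```text
[[ 34 114 218]
 [ 33 121 218]
 [ 30  56  93]
 [ 40  46  65]
 [ 38  44  64]
 [ 38  45  64]
 [ 35  42  63]
 [ 26  53  97]
 [ 29  98 193]]
post px [322.6 240.5] pred [321.3 253.1] box [312 237  23  10  52] contour 108
O [ 0.6229 -0.1424  0.0603] az 171.4 rms 0.078 cost 12.99
pos [ 0.5699 -0.1308  0.1644] t 26.27 j [-0.45 -0.03  2.01  0.22  0.66  1.15] F [-0.4 -0.   0.7] open 0.36
shift cm (current axes) [-0.56  0.22 10.43] | (target axes) [-0.51  0.36 10.43] | turn deg [ 0.87 -0.28 -1.38] norm 1.7
```

```bash
sed -i "s/(hs\[:,:,2\]<60)/(hs[:,:,2]<85)/" h.py
python3 - <<'E'
from h import *
O,az,st=refine('small',np.array([.6233,-.1415,.062]),np.radians(169.7),'w10')
n=lidR(az)[:,2]; plan(O+.0127*n,toolR(az,az+np.pi/2),st)
E
```

```text
post px [323.5 250.5] pred [321.4 252.3] box [311 235  26  31 648] contour 113
O [ 0.623  -0.1427  0.0605] az 171.7 rms 0.083 cost 2.71
pos [ 0.5695 -0.1306  0.1639] t 26.38 j [-0.45 -0.03  2.01  0.22  0.66  1.15] F [ 0.2 -0.7 -0.3] open 0.362
shift cm (current axes) [-0.47  0.25 10.42] | (target axes) [-0.44  0.42 10.41] | turn deg [ 0.97 -0.23 -1.58] norm 1.9
```

Request:
drive_tool --moves '[[[0.28,0,0,0,0.97,-0.23,-1.58],[0.28,-0.46,0.4,0,0,0,0],[0.28,0,0,2.5,0,0,0],[0.28,0,0,2.5,0,0,0],[0.28,0,0,2,0,0,0],[0.28,0,0,1.4,0,0,0],[0.28,0,0,0.8,0,0,0],[0.28,0,0,0.5,0,0,0],[0.28,0,0,0,0,0,0],[0.28,0,0,0,0,0,0],[0.28,0,0,0,0,0,0]]]'

```text
time_s: 27.85
position: [0.6125, -0.1409, 0.077]
ee_rot: [0.963, -0.07, 0.258, 0.019]
force: [-0.3, 0.3, -0.3]
opening: 0.358
finger_force: 0.0
```

```bash
python3 - <<'E'
from h import *
az=np.radians(171.7);O=np.array([.623,-.1427,.0605]);n=lidR(az)[:,2]
plan(O+.0127*n,toolR(az,az+np.pi/2))
E
```

```text
pos [ 0.6125 -0.1409  0.077 ] t 27.85 j [-0.44  0.21  1.96  0.32  0.48  1.03] F [-0.3  0.3 -0.3] open 0.358
shift cm (current axes) [0.1  0.03 0.69] | (target axes) [0.1  0.03 0.69] | turn deg [ 0.01  0.05 -0.05] norm 0.1
```

Request:
drive_tool --moves '[[[0.28,0.08,0.03,0.3,0,0,0],[0.28,0,0,0.2,0,0,0],[0.28,0,0,0.17,0,0,0],[0.28,0,0,0,0,0,0],[1,0,0,0,0,0,0],[1,0,0,0,0,0,0],[1,0,0,0,0,0,0],[1,0,0,0,0,0,0]]]'

```text
time_s: 28.85
position: [0.6164, -0.1411, 0.0714]
ee_rot: [0.964, -0.07, 0.257, 0.018]
force: [-3.3, 1.6, 5.7]
opening: 0.205
finger_force: 30.1
```

```bash
python3 - <<'E'
from h import *
az=np.radians(171.7);O=np.array([.623,-.1427,.0605]);n=lidR(az)[:,2]
plan(O+.0127*n,toolR(az,az+np.pi/2))
E
```

```text
pos [ 0.6164 -0.1411  0.0714] t 28.85 j [-0.44  0.23  1.95  0.32  0.48  1.02] F [-3.3  1.6  5.7] open 0.205
shift cm (current axes) [0.04 0.06 0.01] | (target axes) [0.04 0.06 0.01] | turn deg [-0.05  0.09 -0.05] norm 0.1
```

Request:
drive_tool --moves '[[[1,0,0,-0.5,0,0,0],[1,0,0,-1,0,0,0],[1,0,0,-2.5,0,0,0],[1,0,0,-3.5,0,0,0],[1,0,0,-4,0,0,0],[1,0,0,-4,0,0,0],[1,0,0,-2.5,0,-5,0],[1,0,0,-2.5,0,-5,0],[1,0,0,0,0,-5,0],[1,0,0,0,0,-5,0],[1,0,0,0,0,-5,0],[1,0,0,0,0,-5,0]]]'

```text
time_s: 30.35
position: [0.5168, -0.1273, 0.2503]
ee_rot: [0.997, -0.073, -0.002, -0.0]
force: [0.3, 0.0, -0.4]
opening: 0.207
finger_force: 29.9
```

```bash
python3 - <<'E'
from h import *
plan([.470,.362,.25],toolR(0,np.radians(171.7+90),0))
E
```

```text
pos [ 0.5168 -0.1273  0.2503] t 30.35 j [-0.4   0.09  1.6  -0.    1.46  1.31] F [ 0.3  0.  -0.4] open 0.207
shift cm (current axes) [-11.75 -47.73   0.07] | (target axes) [-1.170e+01 -4.774e+01  3.000e-02] | turn deg [-0.    0.21 -0.07] norm 0.2
```

Request:
drive_tool --moves '[[[1,-0.6,-2.4,0,0,0,0],[1,-1.2,-5,0,0,0,0],[1,-1.35,-5.5,0,0,0,0],[1,-1.35,-5.5,0,0,0,0],[1,-1.35,-5.5,0,0,0,0],[1,-1.35,-5.5,0,0,0,0],[1,-1.35,-5.5,0,0,0,0],[1,-1.35,-5.5,0,0,0,0],[1,-1.2,-4.8,0,0,0,0],[1,-0.6,-2.5,1,0,0,0],[1,0,0,2.5,0,0,0],[1,0,0,4,0,0,0]]]'

```text
time_s: 31.85
position: [0.4713, 0.363, 0.1764]
ee_rot: [0.997, -0.072, 0.001, -0.002]
force: [0.6, -0.6, -1.9]
opening: 0.206
finger_force: 29.9
```

Request:
drive_tool --moves '[[[1,0,0,4,0,0,0],[1,0,0,3,0,0,0],[1,0,0,1.5,0,0,0],[1,0,0,0,0,0,0],[1,0,0,0,0,0,0],[1,0,0,0,0,0,0]]]'

```text
time_s: 32.6
position: [0.4714, 0.3625, 0.092]
ee_rot: [0.997, -0.073, 0.001, -0.001]
force: [0.4, -0.5, -0.9]
opening: 0.207
finger_force: 29.9
```

```bash
python3 - <<'E'
from h import *
plan([.470,.362,.068],toolR(0,np.radians(171.7+90),0))
E
```

```text
pos [0.4714 0.3625 0.092 ] t 32.6 j [0.51 0.37 1.6  0.   1.17 2.23] F [ 0.4 -0.5 -0.9] open 0.207
shift cm (current axes) [-0.14  0.08  2.4 ] | (target axes) [-0.14  0.07  2.4 ] | turn deg [-0.15 -0.06 -0.05] norm 0.2
```

Request:
drive_tool --moves '[[[1,-0.12,0.06,0.5,0,0,0],[1,0,0,0.6,0,0,0],[1,0,0,0.5,0,0,0],[1,0,0,0.3,0,0,0],[1,0,0,0.2,0,0,0],[1,0,0,0.1,0,0,0],[1,0,0,0.08,0,0,0],[1,0,0,0,0,0,0],[1,0,0,0,0,0,0]]]'

```text
time_s: 33.72
position: [0.4692, 0.3616, 0.068]
ee_rot: [0.997, -0.073, -0.001, -0.001]
force: [-2.1, -1.5, 3.8]
opening: 0.206
finger_force: 29.9
```

Request:
drive_tool --moves '[[[1,0,0.05,0.06,0,0,0],[1,0,0,0,0,0,0]]]'

```text
time_s: 33.98
position: [0.4692, 0.3615, 0.0678]
ee_rot: [0.997, -0.073, -0.0, -0.001]
force: [-1.8, -0.9, 6.4]
opening: 0.203
finger_force: 29.9
```

Firm contact at the expected height, so I release and rise.

Request:
drive_tool --moves '[[[0.28,0,0,0,0,0,0],[0.28,0,0,0,0,0,0],[0.28,0,0,0,0,0,0],[0.28,0,0,-0.5,0,0,0],[0.28,0,0,-2,0,0,0],[0.28,0,0,-5,0,0,0],[0.28,0,0,-6,0,0,0],[0.28,0,0,-5,0,0,0],[0.28,0,0,-2,0,0,0],[0.28,0,0,0,0,0,0],[0.28,0,0,0,0,0,0],[0.28,0,0,0,0,0,0]]]'

```text
time_s: 35.48
position: [0.4681, 0.3601, 0.2693]
ee_rot: [0.997, -0.073, -0.003, 0.001]
force: [-0.3, -0.4, 0.1]
opening: 0.358
finger_force: 0.0
```

```bash
python3 - <<'E'
from chk3 import *
st=status.get_state(); im=optics.grab_frame('wrist'); cv2.imwrite('pics/w11.png',im); print(st['position'],st['opening'])
rims(st,[('large',.010),('medium',.033),('small',.056)])
optics.grab_frame('top')
for t,z in(('bottle',.085),('mug',.05),('spray_can',.075),('carton',.065),('jar',.04),('tape_roll',.02)):
    print(t,[(round(d['score'],2),ray(ext('top'),d['pixel'],z)[:2].round(3).tolist()) for d in optics.masks_of('top',t)[:2]])
E
```

```text
[0.46810536 0.36009893 0.26930539] 0.35810044707052074
large 399 crown [0.4701 0.3618 0.0108] rim c [0.4709 0.3623 0.0648] exp z 0.01 tilt [-0.5  0.8] rms 0.44
large 399 crown [0.4708 0.3621 0.0112] rim c [0.4708 0.3621 0.0652] exp z 0.01 tilt [0. 0.] rms 0.45
large 399 crown [0.4694 0.3623 0.01  ] rim c [0.4709 0.3621 0.064 ] exp z 0.01 tilt [0.2 1.6] rms 0.45
medium 381 crown [0.4695 0.3605 0.0336] rim c [0.4692 0.3623 0.0796] exp z 0.033 tilt [-2.2 -0.4] rms 0.5
medium 381 crown [0.4691 0.3619 0.0329] rim c [0.4691 0.3619 0.0789] exp z 0.033 tilt [0. 0.] rms 0.54
medium 381 crown [0.4692 0.3609 0.033 ] rim c [0.4691 0.3622 0.079 ] exp z 0.033 tilt [-1.6 -0.1] rms 0.5
small 306 crown [0.4712 0.3605 0.0581] rim c [0.4702 0.3607 0.0941] exp z 0.056 tilt [-0.2 -1.5] rms 0.31
small 306 crown [0.4701 0.3607 0.0569] rim c [0.4701 0.3607 0.0929] exp z 0.056 tilt [0. 0.] rms 0.33
small 306 crown [0.4697 0.3608 0.056 ] rim c [0.47   0.3607 0.092 ] exp z 0.056 tilt [0.2 0.5] rms 0.35
bottle [(0.79, [0.667, -0.283])]
mug []
spray_can [(0.52, [0.448, 0.324])]
carton [(0.96, [0.687, 0.311]), (0.29, [0.479, -0.34])]
jar [(0.79, [0.428, -0.156]), (0.41, [0.479, -0.341])]
tape_roll [(0.94, [0.396, 0.162])]
```

The rims read crown heights of 11, 33 and 57 mm (10, 33 and 56 expected), level within measurement noise. The gripper is clear, so I hand in.

```bash
python3 -c "
from station import robot
print(robot.close_job())"
```

```text
the job is handed in; nothing more can be done
None
```

The white, green and orange lids are stacked mouth up in the blue ring, measured level and at their seated heights to about 1 mm, and the job is handed in at about 36 s; the last check could not confirm the mug and spray can, and the tape roll read 16 mm off its first position, though the arm never worked low near any of these.

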